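Make up two tasting kits

TASK

Make up two tasting kits from the loose stock standing in front of the two wooden trays: on the shorter tray the cheese kit (the large cheese block in the oblong hollow, the jar of cocktail sticks in the round one), on the longer tray the spread kit (the lower of the two black-lidded stock jars in the large round hollow, the cup of spoons in the middle round one, the small cheese cube in the square one). Set each thing down flat on the floor of its hollow, the same way up as it stands now, and keep the jars and the cup upright all the time. Leave the taller black-lidded stock jar where it is; similar things farther back and to the right are not part of the stock.

Things in the scene. Friction and masses are not known exactly. Their poses are not given: they have to be found in the camera images.
- cheese_kit_tray: The shorter kit tray: a plain wooden slab 110 x 190 mm (x, y), top 16 mm above the table, fixed to the table. Two hollows on its y axis (x = 0), 6 mm deep, floors 10 mm above the table: an oblong one, 56 x 72 mm (x, y), centred at y = -40 mm; a round one, 56 mm across, at y = +50 mm. Origin at the centre of its underside, on the table; z up. It and the other tray may change sides.
- spread_kit_tray: The longer kit tray: a plain wooden slab 110 x 284 mm (x, y), top 16 mm above the table, fixed to the table. Three hollows on its y axis (x = 0), 6 mm deep, floors 10 mm above the table: a large round one, 86 mm across, centred at y = -88 mm; a middle round one, 60 mm, at y = +6 mm; a square one, 44 x 44 mm, at y = +98 mm. Origin at the centre of its underside, on the table; z up.
- small_spread_jar: The lower of the two beige glass jars with black screw lids in the stock (the stock stands nearer the robot than the trays, its places shuffled): 68 mm across, 67 mm high, about 0.27 kg; its lid is 62 mm across, from 50 to 67 mm up, and can be gripped. Origin at the centre of its underside, z up; round.
- cheese_block: The large cut block of soft white cheese (rigid here), 40 x 56 x 37 mm (x, y, z), about 55 g. Origin at the centre of its underside, z up.
- spoon_cup: Stack of clear portion cups with white tasting spoons standing in the top one, 122 mm high over the spoons; about 80 g. Grip the stack below the spoons: it is a cone, 43 mm across at the foot, widening evenly to 60 mm at the top rim, 90 mm up. Origin at the centre of its underside, z up; round.
- cheese_cube: The small cube of soft white cheese (rigid here), 26 x 29 x 25 mm (x, y, z), about 14 g. Origin at the centre of its underside, z up.
- sticks_jar: Small straight clear jar full of wooden cocktail sticks, 45 mm across at its widest (the fingers close on it at about 36 mm), 68 mm high, about 60 g. Origin at the centre of its underside, z up; round.
- tall_spread_jar: The taller of the two black-lidded jars, 74 mm across and 93 mm high: not wanted, to be left alone. Origin at the centre of its underside, z up.
Not all that is in view belongs to the job. What is shaped like the spoon_cup but red is not meant.

How it is judged:
By the outcome, as a careful person would: the job done as asked, in the order asked, and still so for the second after the job is handed in, with the robot touching nothing.
It also fails if it takes over 128 s, if anything falls off the work surface, if the arm or the gripper's body presses on something with over 40 N, if the wrist force passes 120 N, or if a joint passes its speed limit or range.

ROBOT

A 6-joint arm with a two-finger parallel gripper is mounted at the origin on a cart in front of the work surface, level with it; the furniture and walls round the work are solid. World frame = base frame: x ahead of the robot, y to its left, z up, the work surface at z = 0. Lengths are in mm, angles in rad, forces in N, time in s.
With the tool pointing down it reaches from about 275 to 850 mm from the base axis. Payload 19 kg.
Tool frame: the origin (TCP) lies midway between the tips of the shut fingers; the grasp point (between the pads) lies 19 mm behind it; z points along the fingers, y is the direction in which the jaws open and shut (so a half turn about z gives the same grasp; the last joint's range is limited). The gripper opens to 85 mm and grips with 20 to 120 N. Pads are 22 mm wide; open, the fingers measure 114 mm over their backs; the gripper's body (76 mm by 85 mm) begins 54 mm behind the grasp point. The pads swing forward as they close: fully open they stand 13 mm farther back than shut.
Start: joints at [0.973, 0.15, 1.437, -0, 1.554, -0.134], TCP at [257.225, 514.223, 231.267] pointing down, gripper open.
Joint ranges: [-2.8, 2.8], [-0.68, 2.1], [0.12, 2.68], [-1.39, 4.53], [0.16, 2.79], [-2.81, 2.81]. Speed limits (rad/s): [1.89, 1.89, 2.22, 3.01, 3.01, 3.01].

INTERFACE

Orientations are given as a unit quaternion [w, x, y, z].
In Python, from station import bot gives the robot as it stands.
- The arm moves only by the tool send_rows, never from a script. Its argument "increments" is text: rows parted by semicolons, each of 5 numbers parted by spaces: the shift along the tool's x, y, z in units of 30 mm (1.0 is 30 mm), then the turn about the tool's z in units of 6 degrees (1.0 is 6 degrees), then the finger opening in mm, from 0 to 85.4. A call has 1 to 20 rows; each row is the pose to reach, as a shift and turn from the pose commanded when the call began, along the tool's axes at that moment; what a row does not reach only later rows make up. A row lasts 1/10 s, in which the tool goes at most 50 mm and 8.59 degrees, less where a joint would pass 70% of its speed; a pose out of reach is approached as far as the arm can. A call with a gripper value outside its range is refused whole. The fingers move at their own pace and stop on an object; "force" is the grip in N (left out, the last holds). Time passes only in rows, so rows that repeat a pose let the fingers close. It gives the time, the measured TCP pose, the force and the opening at its end, in the units of the state.
- bot.observe(): the state, without advancing time (a new reading comes with each control period).
- bot.camera(name): name is "side" or "top" or "wrist"; returns a dict with "image" (420x560x3 uint8, blue, green, red), "depth" (420x560 float32, mm along the optical axis (not along the pixel's ray), 0 where there is no reading), "fov_y" (degrees; the focal length in pixels is half the picture's height over the tangent of half this angle, whatever the lens; pixels are square), "cx", "cy" (the principal point, pixels), "world_from_camera" (4x4, takes a point from camera to world coordinates). Camera axes: x right, y up, looking along -z (the intrinsics and any distortion apply to the point x, -y, -z); pixel columns grow to the right and rows downward; lengths in mm; the calibration is good to about 2 mm. A picture is of the moment at which its call begins.
- bot.job_done(): hands the job in, once; it reports no verdict.
The state is a dict: "t": time; "joint_positions": joint angles; "joint_velocities": joint speeds; "joint_efforts": joint torques, N m; "eef_pos": TCP position; "eef_rot": TCP orientation; "force": force on the tool from outside, world axes, zero at the start; "torque": the same for the moment, N m; "gripper_width": opening from 0.0 (shut) to 1.0 (fully open).
Only numpy, scipy, OpenCV 4.12 (cv2) and the standard library are available. Lean on these libraries where they do the work, as an engineer would, in place of code of your own. Each camera call takes 0.05 s, during which the arm holds its last target. There are 200 camera calls.

## Working session

There is one attempt and no reset: what is moved stays moved. The work goes in short steps, Python scripts to look and compute and a tool call to move; the robot and the scene stay as the last step left them, time stands still between calls to the robot, and variables do not carry over. Pictures are saved under pics/ and viewed, on a budget of 14 in all, crops included, one or two more only if the job needs it, and the job is handed in when it is done.

Besides the shell and the picture viewer there is one more tool, called as a command line: name --argument value ..., lists and objects as JSON in quotes. send_rows: Moves the arm, as the interface text tells. Its arguments: {"type":"object","properties":{"increments":{"type":"string"},"force":{"type":"number"}},"required":["increments"]}

```bash
ls; mkdir -p pics; cat > h.py <<'E'
import numpy as np, cv2, pickle
from station import bot
def grab(n):
    c=bot.camera(n); pickle.dump(c,open(f'{n}.pkl','wb')); return c
def load(n): return pickle.load(open(f'{n}.pkl','rb'))
def cloud(c):
    h,w=c['depth'].shape; f=h/2/np.tan(np.radians(c['fov_y'])/2)
    u,v=np.meshgrid(np.arange(w),np.arange(h)); d=c['depth'].astype(float)
    p=np.stack([(u-c['cx'])/f*d,-(v-c['cy'])/f*d,-d,np.ones_like(d)],-1)
    P=(p@np.array(c['world_from_camera']).T)[...,:3]; P[d==0]=np.nan
    return P
E
python3 - <<'E'
from h import *
for n in ['top','side']:
    c=grab(n); cv2.imwrite(f'pics/{n}0.png',c['image']); print({k:v for k,v in c.items() if k not in('image','depth')})
print(bot.observe())
E
```

```text
pics
{'fov_y': 49.378570563400004, 'cx': 277.5834088004939, 'cy': 213.15659005232436, 'world_from_camera': array([[-9.11648624e-02,  9.75544381e-01, -2.00005320e-01,
         2.87800105e+02],
       [-9.95817793e-01, -9.05138855e-02,  1.24160684e-02,
        -6.64229407e+01],
       [-5.99083286e-03,  2.00300766e-01,  9.79716139e-01,
         1.15307119e+03],
       [ 0.00000000e+00,  0.00000000e+00,  0.00000000e+00,
         1.00000000e+00]])}
{'fov_y': 50.53252122157758, 'cx': 270.28820959158827, 'cy': 204.96495592313946, 'world_from_camera': array([[ 9.95662618e-01,  6.24477696e-02, -6.89654101e-02,
         4.49740955e+02],
       [-9.22303852e-02,  5.65083680e-01, -8.19862178e-01,
        -1.17774901e+03],
       [-1.22273366e-02,  8.22666828e-01,  5.68392278e-01,
         8.16197834e+02],
       [ 0.00000000e+00,  0.00000000e+00,  0.00000000e+00,
         1.00000000e+00]])}
{'t': 0.1, 'joint_positions': array([ 9.72975266e-01,  1.50918835e-01,  1.43794254e+00,  1.28908094e-05,
        1.55384314e+00, -1.33997041e-01]), 'joint_velocities': array([ 0.00193993, -0.00065738, -0.00305783,  0.00046616, -0.00024632,
       -0.00115031]), 'joint_efforts': array([ 3.49274844e-03, -7.14386630e+01, -5.71792710e+01, -2.69454968e-04,
        7.26857732e-03, -3.89704098e-05]), 'eef_pos': array([257.12001596, 514.05172179, 230.75778252]), 'eef_rot': array([-2.04928632e-04,  2.29838840e-01,  9.73228544e-01, -5.16821086e-04]), 'force': array([0.34896041, 0.30708685, 0.58430221]), 'torque': array([-0.00014434,  0.01145648, -0.06112979]), 'gripper_width': 0.9966836970126522}
```

View pics/top0.png

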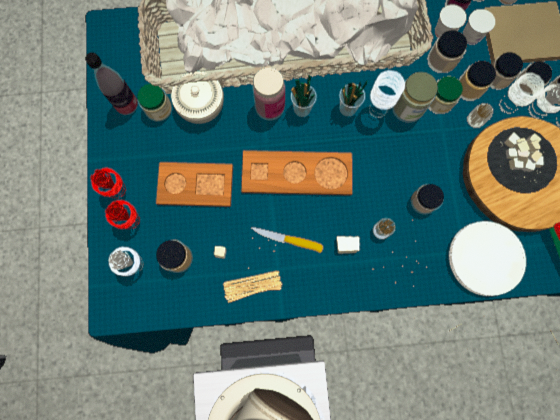

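View pics/side0.png

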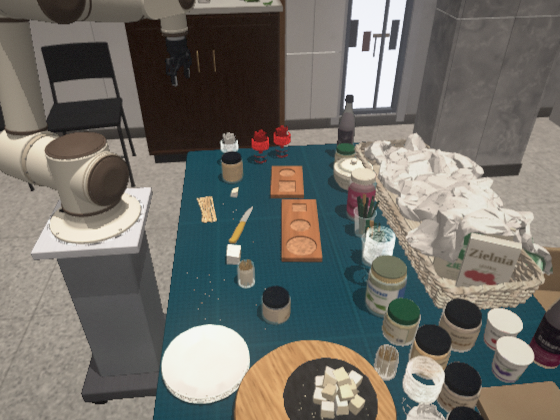

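Top view candidates:
- **Black lids:** (175,255) and (428,197) are the stock pair. The ones at (449,45), (480,75) and (507,65) stand farther back.
- **Cup:** clear (123,262). The red ones at (107,182) and (121,214) are not meant.
- **Cubes:** (220,252) small, (348,244) large. The ones on the slate are at (525,150).
- **Sticks jar:** (384,229). A similar one is at (480,115).
- **Trays:** shorter (195,184), longer (297,173).

Next I'll measure these.

```bash
cat > m.py <<'E'
from h import *
c=load('top');P=cloud(c); cs=load('side');Q=cloud(cs)
A=np.vstack([P.reshape(-1,3),Q.reshape(-1,3)]); A=A[~np.isnan(A).any(1)]
T=P.reshape(-1,3);S=Q.reshape(-1,3)
print('table z', [np.nanmedian(x[(abs(x[:,0]-400)<60)&(abs(x[:,1])<30)][:,2]) for x in (T,S)])
for n,(u,v) in dict(jarL=(175,255),jarR=(428,197),cup=(123,262),cube=(220,252),block=(348,244),sticks=(384,229),bread=(252,287),knife=(290,240)).items():
    p=P[v,u]
    for nm,X in (('top',T),('side',S)):
        m=(np.hypot(X[:,0]-p[0],X[:,1]-p[1])<55)&(X[:,2]>8)
        x=X[m]
        if len(x)<5: print(n,nm,len(x)); continue
        zt=np.percentile(x[:,2],98); t=x[x[:,2]>zt-8]
        r=cv2.minAreaRect(t[:,:2].astype(np.float32))
        print(n,nm,len(x),'ztop %.0f'%zt,'min',x.min(0).round(),'max',x.max(0).round(),'topc',((t.min(0)+t.max(0))/2).round(),'rect',np.round(r[0]),np.round(r[1]),round(r[2]))
b=c['image'].astype(int)
for n,(x0,x1,y0,y1) in dict(short=(152,236,158,210),long=(239,357,147,198)).items():
    X=P[y0:y1,x0:x1];im=b[y0:y1,x0:x1]
    m=(im[...,2]>im[...,0]+40)
    pts=X[m]; pts=pts[~np.isnan(pts).any(1)]; r=cv2.minAreaRect(pts[:,:2].astype(np.float32)); print(n,r,np.median(pts[:,2]))
    R=cv2.resize(c['image'][y0:y1,x0:x1],None,fx=5,fy=5)
a=cv2.resize(c['image'][215:295,95:255],(800,400)); d=cv2.resize(c['image'][180:260,290:450],(400,200)); 
e=cv2.resize(c['image'][145:215,145:365],(400,127))
o=np.zeros((600,800,3),np.uint8);o[:400]=a;o[400:,:400]=d;o[400:527,400:]=e;cv2.imwrite('pics/crop1.png',o)
E
python3 m.py
```

```text
table z [np.float64(-0.612425872585959), np.float64(0.8464694274399562)]
jarL top 928 ztop 95 min [394. 142.   8.] max [466. 212.  98.] topc [431. 179.  93.] rect [430. 179.] [65. 65.] 19
jarL side 601 ztop 96 min [395. 137.   8.] max [468. 212.  98.] topc [432. 178.  93.] rect [431. 178.] [62. 68.] 1
jarR top 755 ztop 69 min [ 484. -489.    8.] max [ 551. -423.   72.] topc [ 518. -458.   66.] rect [ 518. -457.] [59. 59.] 39
jarR side 954 ztop 69 min [ 485. -495.    8.] max [ 553. -428.   71.] topc [ 519. -459.   66.] rect [ 519. -459.] [61. 58.] 83
cup top 606 ztop 118 min [393. 259.   8.] max [458. 325. 122.] topc [427. 290. 116.] rect [427. 290.] [43. 45.] 13
cup side 277 ztop 119 min [394. 251.  59.] max [458. 324. 122.] topc [428. 291. 117.] rect [427. 292.] [43. 44.] 79
cube top 106 ztop 26 min [422.  58.   8.] max [447.  87.  29.] topc [438.  72.  24.] rect [438.  72.] [23. 17.] 87
cube side 50 ztop 27 min [424.  54.   8.] max [449.  86.  28.] topc [440.  69.  23.] rect [440.  69.] [29. 17.] 89
block top 339 ztop 36 min [ 404. -274.    9.] max [ 444. -220.   39.] topc [ 424. -
[... 455 characters left out ...]
8. -51.   8.] max [353.  43.  10.] topc [335.  -4.   9.] rect [333.  -3.] [94. 35.] 87
bread side 7 ztop 9 min [327. -22.   8.] max [350.  26.   9.] topc [338.   2.   9.] rect [338.   2.] [22. 47.] 1
knife top 245 ztop 17 min [ 424. -158.    8.] max [472. -54.  20.] topc [ 448. -106.   14.] rect [ 450. -106.] [109.  21.] 70
knife side 123 ztop 18 min [ 426. -160.    8.] max [471. -59.  18.] topc [ 448. -109.   14.] rect [ 451. -109.] [103.  19.] 70
short ((621.171875, 126.99827575683594), (192.00901794433594, 118.92146301269531), 83.18869018554688) 13.697152157884602
long ((627.6380615234375, -139.14454650878906), (285.7547302246094, 118.92842102050781), 83.30979919433594) 13.564867912308955
```

View pics/crop1.png

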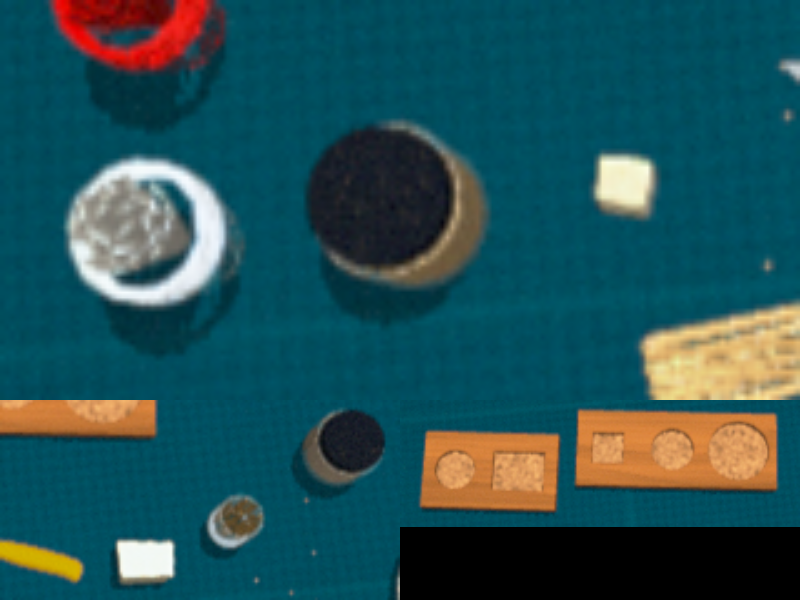

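The right jar (top at 69) is the lower one, and the left jar (95) is the tall one to leave. Both kits' hollows are visible, with +y of each tray to the left. I'll locate the hollows precisely and work out the first move.

```bash
cat >> h.py <<'E'
def ray(c,uv,z):
    h=420; f=h/2/np.tan(np.radians(c['fov_y'])/2); M=np.array(c['world_from_camera']); uv=np.atleast_2d(uv)
    d=np.stack([(uv[:,0]-c['cx'])/f,-(uv[:,1]-c['cy'])/f,-np.ones(len(uv))],-1)@M[:3,:3].T; o=M[:3,3]
    return (o+d*((z-o[2])/d[:,2])[:,None])[:,:2]
def trays(c):
    P=cloud(c); im=c['image'].astype(int)
    wood=(im[...,2]>im[...,0]+40)&(P[...,0]>540)&(P[...,0]<700)&(P[...,1]<260)&(P[...,1]>-320)&(P[...,2]<30)&(P[...,2]>3)
    s=cv2.cvtColor(c['image'],cv2.COLOR_BGR2HSV)
    n,l,st,_=cv2.connectedComponentsWithStats(wood.astype(np.uint8))
    for i in np.argsort(-st[1:,4])[:2]+1:
        m=(l==i); 
        top=m&(P[...,2]>np.nanpercentile(P[m][:,2],60)-4)
        v,u=np.nonzero(m&(P[...,2]>11.5)); r=cv2.minAreaRect(ray(c,np.stack([u,v],1),16).astype(np.float32)); print('tray',np.round(r[0],1),np.round(r[1],1),round(r[2],1))
        t,_=cv2.threshold(s[...,1][m].reshape(-1,1),0,255,cv2.THRESH_OTSU)
        k=cv2.morphologyEx((m&(s[...,1]<=t)).astype(np.uint8),cv2.MORPH_OPEN,np.ones((3,3)))
        n2,l2,s2,_=cv2.connectedComponentsWithStats(k)
        for j in range(1,n2):
            if s2[j,4]<60: continue
            v,u=np.nonzero(l2==j); x=ray(c,np.stack([u,v],1),10); r=cv2.minAreaRect(x.astype(np.float32))
            print('  hollow px',u.mean().round(),v.mean().round(),'mean',x.mean(0).round(1),'rect',np.round(r[0],1),np.round(r[1],1),round(r[2],1))
E
python3 -c "
from h import *
for n in('top','side'): print(n);trays(load(n))"
```

```text
top
tray [ 623.2 -139.2] [282.8 110.9] 83.3
  hollow px 330.0 173.0 mean [ 615.  -227.6] rect [ 614.9 -227.7] [80.7 81.3] 83.8
  hollow px 294.0 172.0 mean [ 626. -134.] rect [ 626.2 -133.4] [57.3 54.1] 84.7
  hollow px 259.0 171.0 mean [636.5 -42.9] rect [635.9 -42.7] [42.  40.6] 84.7
tray [616.8 126.6] [190.1 111. ] 83.1
  hollow px 175.0 183.0 mean [624.9 176.8] rect [625.3 176.7] [51.9 53.9] 87.1
  hollow px 210.0 184.0 mean [614.1  87.1] rect [614.3  87.4] [70.6 53.6] 84.7
side
tray [ 624.6 -143.4] [289.2 107.7] 83.5
  hollow px 299.0 207.0 mean [635.7 -37.1] rect [635.3 -38.5] [38.6 41.8] 83.7
  hollow px 300.0 225.0 mean [ 625.8 -129.7] rect [ 626.2 -129.2] [49.4 54.2] 83.8
  hollow px 301.0 246.0 mean [ 614.2 -224.3] rect [ 613.6 -225.1] [78.5 82. ] 83.8
tray [617.  119.7] [196.7 109.1] 83.2
  hollow px 287.0 172.0 mean [624.1 182.8] rect [624.2 185. ] [42.2 46.5] 83.5
  hollow px 287.0 186.0 mean [612.9  92.2] rect [613.1  92.4] [63.7 51.8] 83.6
```

```bash
cat >> h.py <<'E'
from scipy.spatial.transform import Rotation as Ro
def go(*targets,yaw=-6.6):
    s=bot.observe(); q=s['eef_rot']; R=Ro.from_quat([q[1],q[2],q[3],q[0]]).as_matrix()
    a=np.degrees(np.arctan2(R[1,1],R[0,1])); print('t',s['t'],'eef',s['eef_pos'].round(1),'jaw',a.round(2),'w',s['gripper_width'].round(3),'F',s['force'].round(1))
    for t in targets: print(t,((np.array(t)-s['eef_pos'])@R/30).round(2),'turn',((a-yaw)/6).round(2))
E
python3 -c "
from h import *
go((424.5,-247,150))"
```

```text
Traceback (most recent call last):
  File "h.py", line 35, in go
    a=np.degrees(np.arctan2(R[1,1],R[0,1])); print('t',s['t'],'eef',s['eef_pos'].round(1),'jaw',a.round(2),'w',s['gripper_width'].round(3),'F',s['force'].round(1))
                                                                                                               ^^^^^^^^^^^^^^^^^^^^^^^^
AttributeError: 'float' object has no attribute 'round'
```

```bash
sed -i "s/s\['gripper_width'\].round(3)/round(s['gripper_width'],3)/" h.py
python3 -c "
from h import *
go((424.5,-247,150))"
```

```text
t 0.1 eef [257.1 514.1 230.8] jaw 63.42 w 0.997 F [0.3 0.3 0.6]
(424.5, -247, 150) [-16.34 -20.19   2.71] turn 11.67
```

send_rows --increments "-16.34 -20.19 2.7 11.67 85; -16.34 -20.19 2.7 11.67 85; -16.34 -20.19 2.7 11.67 85; -16.34 -20.19 2.7 11.67 85; -16.34 -20.19 2.7 11.67 85; -16.34 -20.19 2.7 11.67 85; -16.34 -20.19 2.7 11.67 85; -16.34 -20.19 2.7 11.67 85; -16.34 -20.19 2.7 11.67 85; -16.34 -20.19 2.7 11.67 85; -16.34 -20.19 2.7 11.67 85; -16.34 -20.19 2.7 11.67 85; -16.34 -20.19 2.7 11.67 85; -16.34 -20.19 2.7 11.67 85; -16.34 -20.19 2.7 11.67 85; -16.34 -20.19 2.7 11.67 85; -16.34 -20.19 2.7 11.67 85; -16.34 -20.19 2.7 11.67 85; -16.34 -20.19 2.7 11.67 85; -16.34 -20.19 2.7 11.67 85" --force 40

```text
t: 2.1
eef_pos: [424.7, -245.8, 150.7]
eef_rot: [0.0, 0.746, 0.666, 0.0]
force: [0.6, -0.0, 0.4]
gripper_width: 0.991
```

```bash
python3 -c "
from h import *
c=grab('wrist'); cv2.imwrite('pics/w1.png',c['image']); print(np.array(c['world_from_camera']).round(2))
P=cloud(c).reshape(-1,3); x=P[(P[:,2]>28)&(P[:,2]<45)&(np.hypot(P[:,0]-424,P[:,1]+247)<50)]
if len(x)>5: print(len(x),cv2.minAreaRect(x[:,:2].astype(np.float32)))
go((424.5,-247,12))"
```

```text
[[ 9.9000e-01  1.1000e-01  3.0000e-02  4.3171e+02]
 [-1.1000e-01  9.5000e-01  2.9000e-01 -1.7408e+02]
 [ 0.0000e+00 -2.9000e-01  9.6000e-01  2.9294e+02]
 [ 0.0000e+00  0.0000e+00  0.0000e+00  1.0000e+00]]
2801 ((423.7593078613281, -248.2947998046875), (54.46154022216797, 36.60879135131836), 85.2929916381836)
t 2.15 eef [ 424.8 -245.9  150.7] jaw -6.52 w 0.997 F [ 0.3 -0.  -0. ]
(424.5, -247, 12) [-0.04 -0.01  4.62] turn 0.01
```

View pics/w1.png

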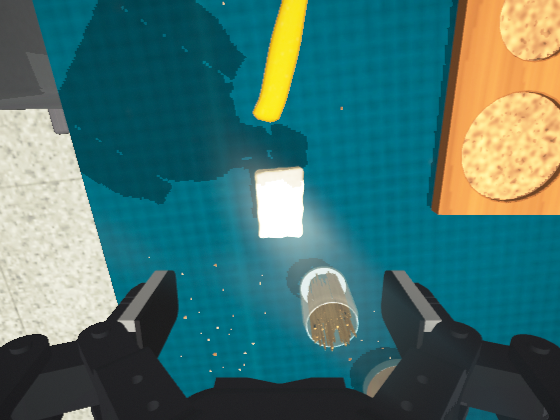

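The wrist view shows the block at (280,203), centred between the fingers, with the sticks jar at (328,308) well clear. Descending to grip.

send_rows --increments "-0.07 -0.03 1.5 0 85; -0.07 -0.03 3 0 85; -0.07 -0.03 4 0 85; -0.07 -0.03 4.6 0 85; -0.07 -0.03 4.6 0 85; -0.07 -0.03 4.6 0 30; -0.07 -0.03 4.6 0 30; -0.07 -0.03 4.6 0 30; -0.07 -0.03 4.6 0 30; -0.07 -0.03 4.6 0 30; -0.07 -0.03 4.6 0 30; -0.07 -0.03 4.6 0 30; -0.07 -0.03 4.6 0 30; -0.07 -0.03 4.6 0 30" --force 40

```text
t: 3.55
eef_pos: [424.2, -249.2, 13.6]
eef_rot: [0.001, 0.747, 0.665, 0.0]
force: [-0.5, 2.4, 10.3]
gripper_width: 0.423
```

```bash
python3 -c "
from h import *
go((424.5,-247,80),(613.5,87.2,80),(613.5,87.2,22.5))"
```

```text
t 3.55 eef [ 424.2 -249.2   13.6] jaw -6.59 w 0.423 F [-0.5  2.4 10.3]
(424.5, -247, 80) [ 0.07  0.01 -2.21] turn 0.0
(613.5, 87.2, 80) [11.86  4.98 -2.21] turn 0.0
(613.5, 87.2, 22.5) [11.86  4.98 -0.3 ] turn 0.0
```

send_rows --increments "0 0 0 0 30; 0 0 0 0 30; 0 0 -0.5 0 30; 0 0 -1 0 30; 0 0 -2.2 0 30; 0 0 -2.2 0 30; 0 0 -2.2 0 30"

```text
t: 4.25
eef_pos: [423.9, -249.1, 79.3]
eef_rot: [0.001, 0.747, 0.665, 0.0]
force: [-0.9, 0.0, -0.3]
gripper_width: 0.421
```

```bash
cat > w.py <<'E'
from h import *
import sys
def look(name):
    c=grab('wrist'); cv2.imwrite(f'pics/{name}.png',c['image']); return c
if __name__=='__main__': look(sys.argv[1]); go((613.5,87.2,80))
E
python3 w.py w2
```

```text
t 4.3 eef [ 423.5 -248.8   78.4] jaw -6.6 w 0.424 F [-0.6  0.3 -0.4]
(613.5, 87.2, 80) [11.85  5.01 -0.06] turn 0.0
```

View pics/w2.png

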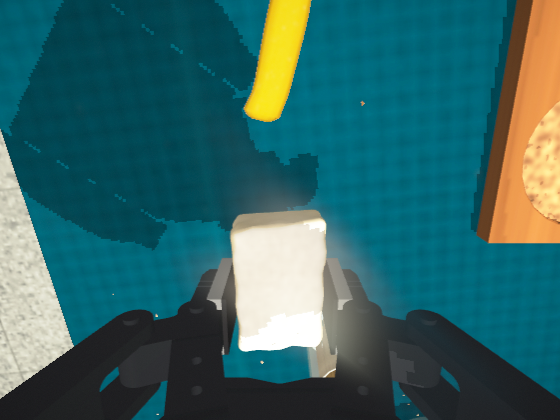

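The block is held level and square between the pads at (280,280). Next is the carry to the oblong hollow.

send_rows --increments "11.85 5.01 -0.06 0 30; 11.85 5.01 -0.06 0 30; 11.85 5.01 -0.06 0 30; 11.85 5.01 -0.06 0 30; 11.85 5.01 -0.06 0 30; 11.85 5.01 -0.06 0 30; 11.85 5.01 -0.06 0 30; 11.85 5.01 -0.06 0 30; 11.85 5.01 -0.06 0 30; 11.85 5.01 -0.06 0 30; 11.85 5.01 -0.06 0 30; 11.85 5.01 -0.06 0 30; 11.85 5.01 -0.06 0 30"

```text
t: 5.6
eef_pos: [613.5, 86.2, 80.2]
eef_rot: [0.0, 0.747, 0.665, -0.0]
force: [-0.4, 0.2, 0.5]
gripper_width: 0.423
```

```bash
python3 w.py w3; python3 -c "
from h import *
go((613.5,87.2,24))
trays(load('wrist'))"
```

```text
t 5.65 eef [613.5  86.4  80.3] jaw -6.65 w 0.426 F [ 0.9 -0.5 -2. ]
(613.5, 87.2, 80) [ 0.03 -0.    0.01] turn -0.01
t 5.65 eef [613.5  86.4  80.3] jaw -6.65 w 0.426 F [ 0.9 -0.5 -2. ]
(613.5, 87.2, 24) [ 0.03 -0.    1.88] turn -0.01
tray [617.3 127. ] [167.5 109.8] 83.2
  hollow px 279.0 70.0 mean [623.  176.6] rect [622.9 175.8] [54.6 54.5] 10.0
  hollow px 278.0 190.0 mean [614.4 107.7] rect [614.7 106.4] [30.1 54.9] 83.4
  hollow px 340.0 253.0 mean [649.9  60.4] rect [649.3  58.3] [13.2 40. ] 33.0
tray [611.  -14.9] [60.  34.6] 4.5
  hollow px 324.0 343.0 mean [633.7  -7.6] rect [633.2  -5.5] [19.5  8.6] 85.8
  hollow px 317.0 370.0 mean [627.2 -30.4] rect [627.5 -31.1] [12.4 25.1] 83.4
```

View pics/w3.png

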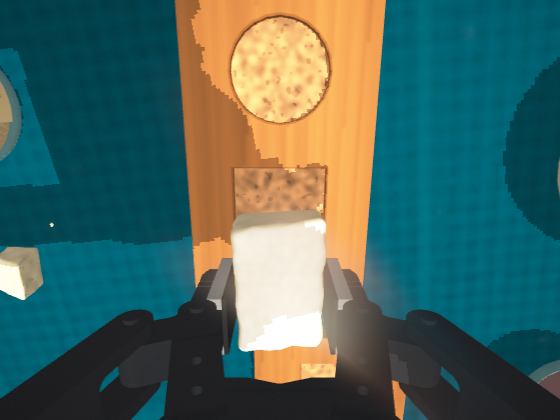

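The block is over the oblong hollow at (280,190), and the wrist measurement agrees with the top camera within about 2 mm. Lowering.

send_rows --increments "0.02 0.02 1 0 30; 0.02 0.02 1.5 0 30; 0.02 0.02 1.8 0 30; 0.02 0.02 1.89 0 30; 0.02 0.02 1.89 0 30; 0.02 0.02 1.89 0 30; 0.02 0.02 1.89 0 58; 0.02 0.02 1.89 0 58; 0.02 0.02 1.89 0 58; 0.02 0.02 1.89 0 58; 0.02 0.02 1 0 58; 0.02 0.02 -0.5 0 58; 0.02 0.02 -1.5 0 58; 0.02 0.02 -1.5 0 58; 0.02 0.02 -1.5 0 85; 0.02 0.02 -1.5 0 85"

```text
t: 7.25
eef_pos: [613.8, 87.6, 123.8]
eef_rot: [-0.001, 0.747, 0.665, -0.001]
force: [-0.5, -0.5, 1.0]
gripper_width: 0.982
```

```bash
cat >> h.py <<'E'
def top(P,x,y,z0,z1,r=50):
    P=P.reshape(-1,3); p=P[(P[:,2]>z0)&(P[:,2]<z1)&(np.hypot(P[:,0]-x,P[:,1]-y)<r)]
    if len(p)>5:
        q=cv2.minAreaRect(p[:,:2].astype(np.float32)); print('obj',len(p),'z98 %.1f'%np.percentile(p[:,2],98),'zmed %.1f'%np.median(p[:,2]),np.round(q[0],1),np.round(q[1],1),round(q[2],1))
    else: print('none',len(p))
E
python3 -c "
from h import *
c=grab('wrist'); top(cloud(c),613,87,40,60)
go((455.5,-341,130),(455.5,-341,20))"
```

```text
obj 2857 z98 46.2 zmed 42.4 [613.3  88.7] [54.  34.3] 85.8
t 7.3 eef [613.7  87.6 123.6] jaw -6.59 w 0.988 F [ 0.2 -0.6 -1. ]
(455.5, -341, 130) [-14.8  -3.6  -0.2] turn 0.0
(455.5, -341, 20) [-14.8   -3.59   3.47] turn 0.0
```

send_rows --increments "-14.8 -3.6 -0.2 0 85; -14.8 -3.6 -0.2 0 85; -14.8 -3.6 -0.2 0 85; -14.8 -3.6 -0.2 0 85; -14.8 -3.6 -0.2 0 85; -14.8 -3.6 -0.2 0 85; -14.8 -3.6 -0.2 0 85; -14.8 -3.6 -0.2 0 85; -14.8 -3.6 -0.2 0 85; -14.8 -3.6 -0.2 0 85; -14.8 -3.6 -0.2 0 85; -14.8 -3.6 -0.2 0 85; -14.8 -3.6 -0.2 0 85; -14.8 -3.6 -0.2 0 85"

```text
t: 8.7
eef_pos: [456.6, -339.9, 131.1]
eef_rot: [0.0, 0.746, 0.666, -0.0]
force: [-0.6, 0.0, -0.6]
gripper_width: 0.997
```

```bash
python3 -c "
from h import *
c=grab('wrist'); P=cloud(c);top(P,455,-341,10,80,40);top(P,455,-341,58,80,40)
go((455.5,-341,20))"
```

```text
obj 3764 z98 63.9 zmed 49.3 [ 454.2 -340.4] [44.  43.9] 35.5
obj 732 z98 64.8 zmed 61.6 [ 454.3 -340.9] [39.8 39.7] 27.7
t 8.75 eef [ 456.6 -340.1  131.2] jaw -6.51 w 0.995 F [ 0.8 -0.4  0.2]
(455.5, -341, 20) [-0.03 -0.03  3.71] turn 0.01
```

send_rows --increments "-0.02 -0.05 1.5 0 85; -0.02 -0.05 2.5 0 85; -0.02 -0.05 3.3 0 85; -0.02 -0.05 3.7 0 85; -0.02 -0.05 3.7 0 85; -0.02 -0.05 3.7 0 25; -0.02 -0.05 3.7 0 25; -0.02 -0.05 3.7 0 25; -0.02 -0.05 3.7 0 25; -0.02 -0.05 3.7 0 25; -0.02 -0.05 3.7 0 25; -0.02 -0.05 3.7 0 25; -0.02 -0.05 3.7 0 25; -0.02 -0.05 3.7 0 25; -0.02 -0.05 3.7 0 25; -0.02 -0.05 3.7 0 25"

```text
t: 10.35
eef_pos: [454.8, -341.8, 21.2]
eef_rot: [0.001, 0.747, 0.665, -0.0]
force: [-1.1, 2.0, 8.7]
gripper_width: 0.413
```

```bash
python3 -c "
from h import *
go((455,-341,100),(623.5,176.5,100))"
```

```text
t 10.35 eef [ 454.8 -341.8   21.2] jaw -6.6 w 0.413 F [-1.1  2.   8.7]
(455, -341, 100) [ 0.02  0.01 -2.63] turn 0.0
(623.5, 176.5, 100) [17.8   3.6  -2.64] turn 0.0
```

send_rows --increments "0 0 -0.5 0 25; 0 0 -1.2 0 25; 0 0 -2.6 0 25; 17.8 3.6 -2.64 0 25; 17.8 3.6 -2.64 0 25; 17.8 3.6 -2.64 0 25; 17.8 3.6 -2.64 0 25; 17.8 3.6 -2.64 0 25; 17.8 3.6 -2.64 0 25; 17.8 3.6 -2.64 0 25; 17.8 3.6 -2.64 0 25; 17.8 3.6 -2.64 0 25; 17.8 3.6 -2.64 0 25; 17.8 3.6 -2.64 0 25; 17.8 3.6 -2.64 0 25; 17.8 3.6 -2.64 0 25; 17.8 3.6 -2.64 0 25; 17.8 3.6 -2.64 0 25; 17.8 3.6 -2.64 0 25"

```text
t: 12.25
eef_pos: [623.1, 175.6, 99.7]
eef_rot: [0.0, 0.747, 0.665, 0.0]
force: [0.1, -0.4, -1.0]
gripper_width: 0.416
```

```bash
python3 w.py w4; python3 -c "
from h import *
go((623.5,176.5,31.8))"
```

```text
t 12.3 eef [623.1 175.8  99.6] jaw -6.66 w 0.408 F [-0.7 -0.2  0.1]
(613.5, 87.2, 80) [-2.97  0.02  0.65] turn -0.01
t 12.3 eef [623.1 175.8  99.6] jaw -6.66 w 0.408 F [-0.7 -0.2  0.1]
(623.5, 176.5, 31.8) [0.03 0.01 2.26] turn -0.01
```

View pics/w4.png

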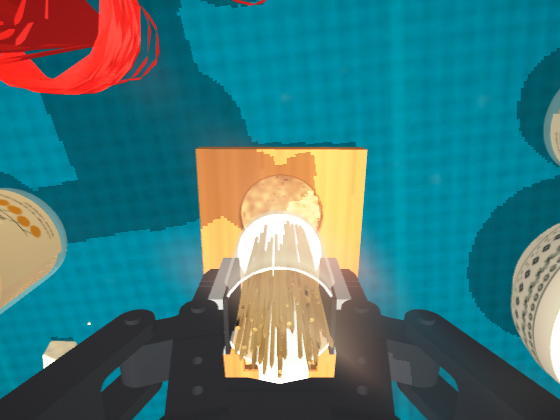

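The sticks jar is upright in the jaws at (280,290), over the round hollow at (280,205). Lowering.

send_rows --increments "0.03 0.01 1 0 25; 0.03 0.01 1.7 0 25; 0.03 0.01 2.1 0 25; 0.03 0.01 2.26 0 25; 0.03 0.01 2.26 0 25; 0.03 0.01 2.26 0 25; 0.03 0.01 2.26 0 60; 0.03 0.01 2.26 0 60; 0.03 0.01 2.26 0 60; 0.03 0.01 2.26 0 60; 0.03 0.01 2.26 0 60; 0.03 0.01 1 0 60; 0.03 0.01 -0.5 0 60; 0.03 0.01 -1.5 0 60; 0.03 0.01 -1.5 0 85; 0.03 0.01 -1.5 0 85"

```text
t: 13.9
eef_pos: [623.6, 177.5, 144.7]
eef_rot: [0.0, 0.747, 0.665, 0.0]
force: [-0.3, 0.6, -0.8]
gripper_width: 0.99
```

```bash
python3 -c "
from h import *
c=grab('wrist'); P=cloud(c); top(P,623,176,20,90,45);top(P,623,176,64,90,45);top(P,613,87,40,60)
go((518.5,-458,140))"
```

```text
obj 3618 z98 74.0 zmed 59.2 [623.2 178.7] [44.  43.8] 36.3
obj 1244 z98 74.6 zmed 68.4 [623.2 178. ] [40.3 40.8] 3.1
obj 1909 z98 46.2 zmed 42.4 [613.4  88.9] [54.6 33.8] 86.3
t 13.95 eef [623.2 177.5 143.6] jaw -6.6 w 0.999 F [-1.3 -0.  -0. ]
(518.5, -458, 140) [-21.44  -1.03   0.13] turn 0.0
```

send_rows --increments "-21.44 -1.03 0.1 0 85; -21.44 -1.03 0.1 0 85; -21.44 -1.03 0.1 0 85; -21.44 -1.03 0.1 0 85; -21.44 -1.03 0.1 0 85; -21.44 -1.03 0.1 0 85; -21.44 -1.03 0.1 0 85; -21.44 -1.03 0.1 0 85; -21.44 -1.03 0.1 0 85; -21.44 -1.03 0.1 0 85; -21.44 -1.03 0.1 0 85; -21.44 -1.03 0.1 0 85; -21.44 -1.03 0.1 0 85; -21.44 -1.03 0.1 0 85; -21.44 -1.03 0.1 0 85; -21.44 -1.03 0.1 0 85; -21.44 -1.03 0.1 0 85; -21.44 -1.03 0.1 0 85"

```text
t: 15.75
eef_pos: [519.4, -456.9, 141.5]
eef_rot: [0.0, 0.746, 0.666, -0.0]
force: [-0.8, -0.7, 0.7]
gripper_width: 0.995
```

```bash
python3 w.py w5; python3 -c "
from h import *
P=cloud(load('wrist'));top(P,518,-458,15,80,50);top(P,518,-458,58,80,50)
go((518.5,-458,24))"
```

```text
t 15.8 eef [ 519.4 -457.1  141.6] jaw -6.53 w 0.989 F [-0.7  0.1 -0.3]
(613.5, 87.2, 80) [18.38  1.05  2.05] turn 0.01
obj 7982 z98 67.7 zmed 66.1 [ 518.4 -456.7] [67.4 64.2] 10.2
obj 6573 z98 67.8 zmed 66.3 [ 518.6 -458. ] [60.8 60.9] 78.5
t 15.8 eef [ 519.4 -457.1  141.6] jaw -6.53 w 0.989 F [-0.7  0.1 -0.3]
(518.5, -458, 24) [-0.03 -0.03  3.92] turn 0.01
```

View pics/w5.png

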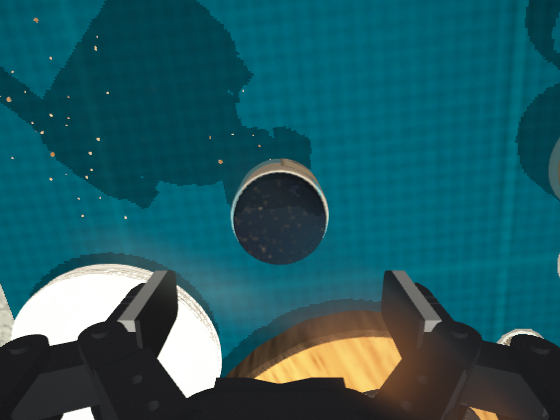

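The lower jar is at (280,212), with plate and board clear of the fingers. Gripping.

send_rows --increments "-0.02 -0.02 1.5 0 85; -0.02 -0.02 2.3 0 85; -0.02 -0.02 3 0 85; -0.02 -0.02 3.6 0 85; -0.02 -0.02 3.9 0 85; -0.02 -0.02 3.9 0 85; -0.02 -0.02 3.9 0 50; -0.02 -0.02 3.9 0 50; -0.02 -0.02 3.9 0 50; -0.02 -0.02 3.9 0 50; -0.02 -0.02 3.9 0 50; -0.02 -0.02 3.9 0 50; -0.02 -0.02 3.9 0 50; -0.02 -0.02 3.9 0 50; -0.02 -0.02 3.9 0 50; -0.02 -0.02 3.9 0 50" --force 60

```text
t: 17.4
eef_pos: [518.9, -459.0, 26.3]
eef_rot: [0.001, 0.747, 0.665, 0.0]
force: [0.3, 1.0, 6.6]
gripper_width: 0.764
```

```bash
python3 -c "
from h import *
go((518,-458,100),(614,-227.3,100))"
```

```text
t 17.4 eef [ 518.9 -459.    26.3] jaw -6.59 w 0.764 F [0.3 1.  6.6]
(518, -458, 100) [ 0.03 -0.03 -2.46] turn 0.0
(614, -227.3, 100) [ 8.03  2.27 -2.47] turn 0.0
```

send_rows --increments "0 0 -0.4 0 50; 0 0 -1 0 50; 0 0 -2.46 0 50; 0 0 -2.46 0 50; 8.03 2.27 -2.46 0 50; 8.03 2.27 -2.46 0 50; 8.03 2.27 -2.46 0 50; 8.03 2.27 -2.46 0 50; 8.03 2.27 -2.46 0 50; 8.03 2.27 -2.46 0 50; 8.03 2.27 -2.46 0 50; 8.03 2.27 -2.46 0 50; 8.03 2.27 -2.46 0 50; 8.03 2.27 -2.46 0 50"

```text
t: 18.8
eef_pos: [613.2, -228.0, 98.1]
eef_rot: [0.0, 0.747, 0.665, -0.0]
force: [0.6, -0.6, -2.7]
gripper_width: 0.765
```

```bash
python3 w.py w6; python3 -c "
from h import *
go((614,-227.3,36.6))"
```

```text
t 18.85 eef [ 613.3 -227.9   98.1] jaw -6.67 w 0.763 F [-0.1  0.2 -1.8]
(613.5, 87.2, 80) [10.43 -1.21  0.6 ] turn -0.01
t 18.85 eef [ 613.3 -227.9   98.1] jaw -6.67 w 0.763 F [-0.1  0.2 -1.8]
(614, -227.3, 36.6) [0.02 0.02 2.05] turn -0.01
```

View pics/w6.png

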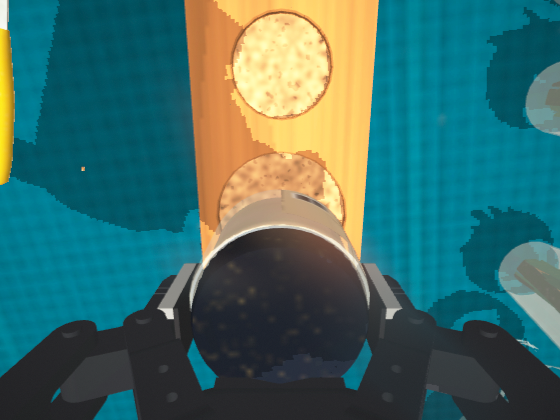

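The jar is held upright over the large hollow at (280,190). Lowering.

send_rows --increments "0.02 0.02 0.9 0 50; 0.02 0.02 1.6 0 50; 0.02 0.02 1.95 0 50; 0.02 0.02 2.07 0 50; 0.02 0.02 2.07 0 50; 0.02 0.02 2.07 0 50; 0.02 0.02 2.07 0 85; 0.02 0.02 2.07 0 85; 0.02 0.02 2.07 0 85; 0.02 0.02 2.07 0 85; 0.02 0.02 2.07 0 85; 0.02 0.02 2.07 0 85; 0.02 0.02 1 0 85; 0.02 0.02 0 0 85; 0.02 0.02 -1.3 0 85; 0.02 0.02 -2 0 85; 0.02 0.02 -2.6 0 85; 0.02 0.02 -2.6 0 85"

```text
t: 20.65
eef_pos: [615.1, -226.8, 178.9]
eef_rot: [0.002, 0.747, 0.665, 0.001]
force: [-0.2, -0.2, 0.3]
gripper_width: 0.997
```

```bash
python3 -c "
from h import *
P=cloud(grab('wrist'));top(P,614,-227,20,90,50);top(P,614,-227,68,90,50)
go((427,291,190),(427,291,56))"
```

```text
obj 6517 z98 77.8 zmed 76.0 [ 613.6 -224.7] [67.2 64.2] 12.3
obj 5372 z98 77.9 zmed 76.3 [ 614.1 -226.3] [61.2 61.3] 74.9
t 20.7 eef [ 614.6 -226.6  177. ] jaw -6.59 w 0.996 F [ 0.6  0.4 -0.2]
(427, 291, 190) [16.42 -8.19 -0.46] turn 0.0
(427, 291, 56) [16.42 -8.2   4.01] turn 0.0
```

send_rows --increments "16.42 -8.19 -0.46 0 85; 16.42 -8.19 -0.46 0 85; 16.42 -8.19 -0.46 0 85; 16.42 -8.19 -0.46 0 85; 16.42 -8.19 -0.46 0 85; 16.42 -8.19 -0.46 0 85; 16.42 -8.19 -0.46 0 85; 16.42 -8.19 -0.46 0 85; 16.42 -8.19 -0.46 0 85; 16.42 -8.19 -0.46 0 85; 16.42 -8.19 -0.46 0 85; 16.42 -8.19 -0.46 0 85; 16.42 -8.19 -0.46 0 85; 16.42 -8.19 -0.46 0 85; 16.42 -8.19 -0.46 0 85; 16.42 -8.19 -0.46 0 85"

```text
t: 22.3
eef_pos: [427.2, 290.2, 189.7]
eef_rot: [0.0, 0.747, 0.665, -0.0]
force: [1.0, -0.5, 0.1]
gripper_width: 0.993
```

```bash
python3 w.py w7; python3 -c "
from h import *
P=cloud(load('wrist'));top(P,427,291,15,130,45);top(P,427,291,70,94,45);top(P,427,291,105,130,45)
go((426.5,291,56))"
```

```text
t 22.35 eef [427.2 290.3 189.8] jaw -6.69 w 0.996 F [ 0.5 -0.3 -0.5]
(613.5, 87.2, 80) [-6.    6.96  3.66] turn -0.01
obj 5430 z98 118.9 zmed 92.4 [424.9 291.3] [64.5 65.2] 4.7
obj 2459 z98 92.9 zmed 90.5 [424.9 291.3] [64.5 65.2] 4.7
obj 1839 z98 120.3 zmed 111.6 [426.2 289.5] [43.8 46.5] 14.3
t 22.35 eef [427.2 290.3 189.8] jaw -6.69 w 0.996 F [ 0.5 -0.3 -0.5]
(426.5, 291, 56) [ 0.02 -0.03  4.46] turn -0.01
```

View pics/w7.png

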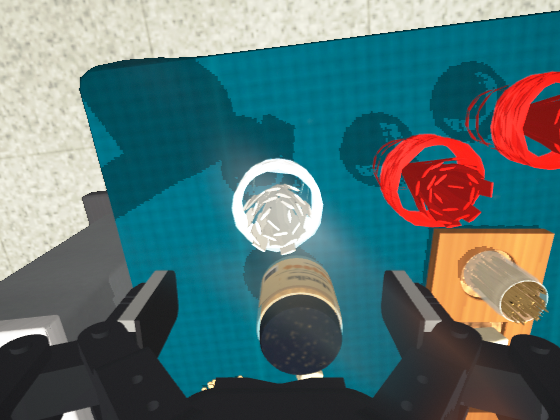

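The wrist view shows the clear cup at (277,205). The red cup at (435,180) is near the right finger's side, so I'll check its gap.

```bash
python3 -c "
from h import *
for n in ('wrist','top'):
    c=load(n);P=cloud(c);im=c['image'].astype(int); m=(im[...,2]>120)&(im[...,1]<60)&(im[...,0]<60)&(P[...,2]>20)&(P[...,0]>450)&(P[...,0]<570)
    p=P[m]; print(n,len(p),p.min(0).round(),p.max(0).round())
"
```

```text
wrist 6309 [506. 264.  29.] [570. 329. 123.]
top 428 [507. 263.  40.] [570. 327. 121.]
```

send_rows --increments "0.02 -0.04 1.4 0 78; 0.02 -0.04 2.4 0 78; 0.02 -0.04 3.2 0 78; 0.02 -0.04 3.8 0 78; 0.02 -0.04 4.2 0 78; 0.02 -0.04 4.33 0 78; 0.02 -0.04 4.33 0 78; 0.02 -0.04 4.33 0 45; 0.02 -0.04 4.33 0 45; 0.02 -0.04 4.33 0 45; 0.02 -0.04 4.33 0 45; 0.02 -0.04 4.33 0 45; 0.02 -0.04 4.33 0 45; 0.02 -0.04 4.33 0 45; 0.02 -0.04 4.33 0 45; 0.02 -0.04 4.33 0 45; 0.02 -0.04 4.33 0 45" --force 35

```text
t: 24.05
eef_pos: [426.2, 292.1, 61.4]
eef_rot: [0.0, 0.747, 0.665, 0.001]
force: [-1.2, -1.1, 7.3]
gripper_width: 0.674
```

```bash
python3 w.py w8; python3 -c "
from h import *
go((427,291,160),(625,-133.5,180))"
```

```text
t 24.1 eef [426.3 292.2  61.4] jaw -6.59 w 0.667 F [-1.2 -1.8  7.6]
(613.5, 87.2, 80) [-6.07  6.99 -0.61] turn 0.0
t 24.1 eef [426.3 292.2  61.4] jaw -6.59 w 0.667 F [-1.2 -1.8  7.6]
(427, 291, 160) [-0.03  0.03 -3.29] turn 0.0
(625, -133.5, 180) [-13.33   8.22  -3.95] turn 0.0
```

View pics/w8.png

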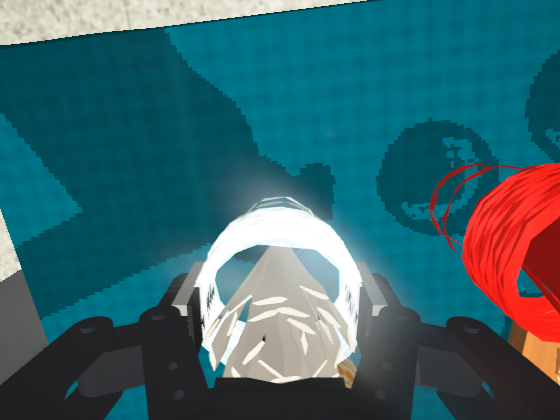

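The cup sits upright between the pads at (280,290), gripped near the rim. I'll lift it and carry it gently.

send_rows --increments "0 0 -0.3 0 45; 0 0 -0.9 0 45; 0 0 -1.8 0 45; 0 0 -2.8 0 45; 0 0 -3.6 0 45; 0 0 -3.8 0 45; -0.7 0.4 -3.8 0 45; -1.6 1 -3.8 0 45; -2.7 1.7 -3.8 0 45; -4 2.5 -3.8 0 45; -5.3 3.3 -3.8 0 45; -6.6 4.1 -3.8 0 45; -7.9 4.9 -3.8 0 45; -9.2 5.7 -3.8 0 45; -10.5 6.5 -3.8 0 45; -11.7 7.2 -3.8 0 45; -12.6 7.8 -3.8 0 45; -13.1 8.1 -3.8 0 45; -13.33 8.22 -3.8 0 45; -13.33 8.22 -3.8 0 45"

```text
t: 26.1
eef_pos: [624.5, -133.7, 173.6]
eef_rot: [-0.0, 0.747, 0.665, -0.0]
force: [-0.3, -0.1, -0.9]
gripper_width: 0.673
```

```bash
python3 - <<'E'
from h import *
c=grab('side'); 
cv2.imwrite('pics/s1.png',cv2.resize(c['image'][60:300,130:430],(750,600)))
go((625,-133.5,71.6))
E
```

```text
t 26.15 eef [ 624.4 -132.9  173.8] jaw -6.58 w 0.673 F [ 0.3  0.6 -0.6]
(625, -133.5, 71.6) [-0.02  0.03  3.41] turn 0.0
```

View pics/s1.png

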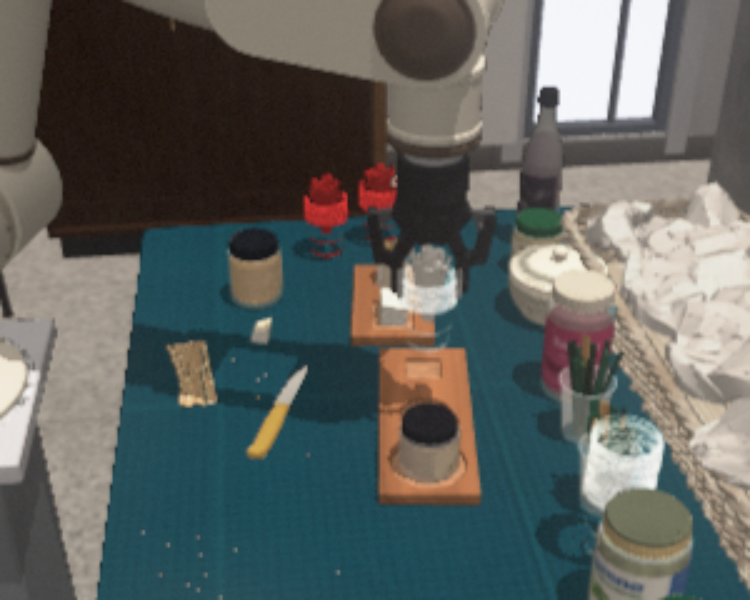

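The side view shows the cup upright in the jaws at (430,280), with the jar seated in its hollow at (430,440). Lowering.

send_rows --increments "-0.02 0.02 0.8 0 45; -0.02 0.02 1.8 0 45; -0.02 0.02 2.6 0 45; -0.02 0.02 3.1 0 45; -0.02 0.02 3.35 0 45; -0.02 0.02 3.41 0 45; -0.02 0.02 3.41 0 45; -0.02 0.02 3.41 0 45; -0.02 0.02 3.41 0 76; -0.02 0.02 3.41 0 76; -0.02 0.02 3.41 0 76; -0.02 0.02 3.41 0 76; -0.02 0.02 3.41 0 76; -0.02 0.02 2.8 0 76; -0.02 0.02 1.8 0 76; -0.02 0.02 0.6 0 76; -0.02 0.02 -0.6 0 76; -0.02 0.02 -1 0 85; -0.02 0.02 -1 0 85"

```text
t: 28.05
eef_pos: [625.8, -134.6, 206.0]
eef_rot: [0.001, 0.747, 0.665, 0.001]
force: [0.3, 0.2, -0.8]
gripper_width: 0.999
```

```bash
python3 -c "
from h import *
P=cloud(grab('wrist'));top(P,625,-133,25,145,50);top(P,625,-133,80,104,45);top(P,625,-133,115,145,45)
go((438,71,190))"
```

```text
obj 5167 z98 128.8 zmed 102.4 [ 624.5 -134.8] [64.8 64.4] 33.4
obj 2351 z98 103.0 zmed 100.4 [ 624.5 -134.8] [64.8 64.4] 33.4
obj 1747 z98 130.3 zmed 121.5 [ 625.8 -137. ] [44.  46.8] 13.5
t 28.1 eef [ 625.3 -134.4  203.9] jaw -6.6 w 0.996 F [-0.8 -0.6 -1.2]
(438, 71, 190) [ 6.08 -6.99  0.46] turn 0.0
```

send_rows --increments "6.08 -6.99 0.46 0 85; 6.08 -6.99 0.46 0 85; 6.08 -6.99 0.46 0 85; 6.08 -6.99 0.46 0 85; 6.08 -6.99 0.46 0 85; 6.08 -6.99 0.46 0 85; 6.08 -6.99 0.46 0 85; 6.08 -6.99 0.46 0 85; 6.08 -6.99 2.8 0 60; 6.08 -6.99 2.8 0 60; 6.08 -6.99 2.8 0 60; 6.08 -6.99 2.8 0 60; 6.08 -6.99 2.8 0 60"

```text
t: 29.4
eef_pos: [438.8, 70.5, 121.2]
eef_rot: [0.001, 0.747, 0.665, 0.001]
force: [0.2, 0.4, -0.4]
gripper_width: 0.705
```

```bash
python3 w.py w9; python3 -c "
from h import *
P=cloud(load('wrist'));top(P,438,71,10,40,35);top(P,438,71,20,40,35)
go((438,71,8))"
```

```text
t 29.45 eef [438.7  70.7 121.2] jaw -6.62 w 0.702 F [0.3 0.5 0.6]
(613.5, 87.2, 80) [1.22 5.72 1.38] turn -0.0
obj 1151 z98 24.4 zmed 20.2 [435.7  73.2] [27.3 23.9] 76.1
obj 605 z98 24.7 zmed 22.3 [439.2  71.8] [27.3 15.3] 81.3
t 29.45 eef [438.7  70.7 121.2] jaw -6.62 w 0.702 F [0.3 0.5 0.6]
(438, 71, 8) [ 0.01 -0.03  3.77] turn -0.0
```

View pics/w9.png

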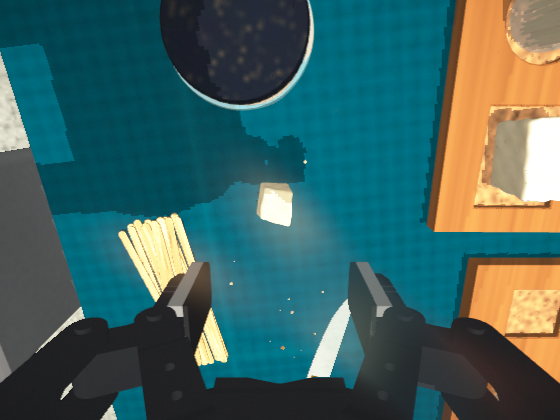

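The cube is at (275,203) between the open fingers, and the tall jar and sticks bundle are clear. Gripping low.

send_rows --increments "0.05 -0.07 1.2 0 60; 0.05 -0.07 2.2 0 60; 0.05 -0.07 3 0 60; 0.05 -0.07 3.5 0 60; 0.05 -0.07 3.74 0 60; 0.05 -0.07 3.74 0 60; 0.05 -0.07 3.74 0 60; 0.05 -0.07 3.74 0 15; 0.05 -0.07 3.74 0 15; 0.05 -0.07 3.74 0 15; 0.05 -0.07 3.74 0 15; 0.05 -0.07 3.74 0 15; 0.05 -0.07 3.74 0 15; 0.05 -0.07 3.74 0 15; 0.05 -0.07 3.74 0 15; 0.05 -0.07 3.74 0 15" --force 25

```text
t: 31.05
eef_pos: [436.4, 72.6, 8.5]
eef_rot: [0.0, 0.747, 0.665, 0.0]
force: [-1.7, -0.2, 8.2]
gripper_width: 0.255
```

```bash
python3 -c "
from h import *
go((437,72,80),(635.5,-42.5,80))"
```

```text
t 31.05 eef [436.4  72.6   8.5] jaw -6.59 w 0.255 F [-1.7 -0.2  8.2]
(437, 72, 80) [-0.02  0.02 -2.38] turn 0.0
(635.5, -42.5, 80) [-3.05  7.04 -2.37] turn 0.0
```

send_rows --increments "0 0 -0.4 0 15; 0 0 -1 0 15; 0 0 -2.38 0 15; 0 0 -3 0 15; -3.05 7.04 -3 0 15; -3.05 7.04 -3 0 15; -3.05 7.04 -3 0 15; -3.05 7.04 -3 0 15; -3.05 7.04 -3 0 15; -3.05 7.04 -3 0 15; -3.05 7.04 -3 0 15; -3.05 7.04 -2.4 0 15; -3.05 7.04 -2 0 15; -3.05 7.04 -2 0 15"

```text
t: 32.45
eef_pos: [633.8, -41.8, 66.5]
eef_rot: [-0.001, 0.746, 0.665, -0.001]
force: [0.0, 0.9, -0.5]
gripper_width: 0.238
```

```bash
python3 w.py w10; python3 -c "
from h import *
go((635.7,-42.5,19));trays(load('wrist'))"
```

```text
t 32.5 eef [634.4 -42.   67.6] jaw -6.57 w 0.237 F [ 0.7 -1.2  0.1]
(613.5, 87.2, 80) [ 4.2  -1.18 -0.41] turn 0.01
t 32.5 eef [634.4 -42.   67.6] jaw -6.57 w 0.237 F [ 0.7 -1.2  0.1]
(635.7, -42.5, 19) [-0.01  0.05  1.62] turn 0.01
tray [634.4 -47.4] [ 97.8 110.2] 83.2
  hollow px 284.0 222.0 mean [636.2 -36.9] rect [635.1 -40.8] [36.3 43.1] 83.6
tray [608.8  57.2] [ 51.  109.9] 83.5
  hollow px 217.0 47.0 mean [611.8  62.2] rect [610.   67.6] [33.3 54.9] 83.3
```

View pics/w10.png

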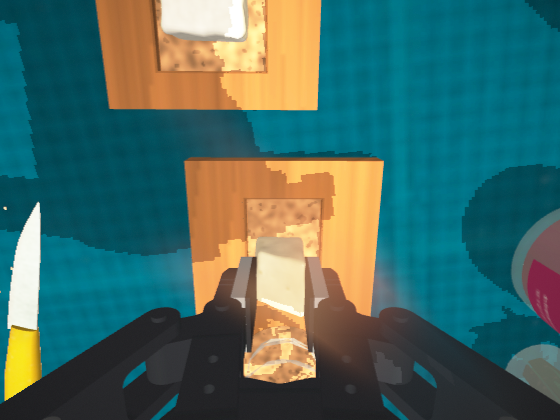

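The cube is in the jaws at (280,275) over the square hollow at (284,222). The opening shrank slightly on the lift, so I'll check it for tilt.

```bash
python3 - <<'E'
from h import *
def fit(P,x,y,z0,z1,r=16):
    p=P.reshape(-1,3); p=p[(p[:,2]>z0)&(p[:,2]<z1)&(np.hypot(p[:,0]-x,p[:,1]-y)<r)]
    for _ in range(4):
        A=np.c_[p[:,0]-x,p[:,1]-y,np.ones(len(p))]; k,*_=np.linalg.lstsq(A,p[:,2],rcond=None); e=abs(A@k-p[:,2]); p=p[e<max(2*np.median(e),1)]
    print(len(p),'slope dz/dx,dz/dy',k[:2].round(3),'zc',k[2].round(1), p.min(0).round(1),p.max(0).round(1))
fit(cloud(load('top')),437,72,14,40)
c=load('wrist');P=cloud(c)
Q=P[225:330,250:312]; Q=Q.reshape(-1,3);m=(Q[:,2]>50)
print(Q[m].min(0),Q[m].max(0)); fit(P[225:330,258:304],634.4,-42,70,110)
v=[P[r,280].round(1) for r in range(232,335,8)]; print(np.array(v))
E
```

```text
53 slope dz/dx,dz/dy [ 0.521 -0.052] zc 20.1 [426.4  60.7  14.1] [447.2  86.4  25.9]
[621.35711907 -55.65029782  56.76263735] [647.40500838 -26.6605693  104.94474128]
1951 slope dz/dx,dz/dy [ 0.507 -0.03 ] zc 78.0 [622.3 -55.2  71.5] [643.5 -27.4  82.6]
[[ 633.   -42.6   11.1]
 [ 634.6  -27.9   61.6]
 [ 634.6  -28.7   69. ]
 [ 634.6  -28.6   77.5]
 [ 634.2  -31.9   77.9]
 [ 633.9  -35.    79.1]
 [ 633.4  -38.7   78.7]
 [ 632.9  -43.3   77.1]
 [ 632.5  -47.1   77. ]
 [ 632.1  -50.7   77.3]
 [ 627.1  -94.5   15.2]
 [ 626.5  -99.9   15.8]
 [ 625.4 -109.3   10.8]]
```

The top slope is the cube's own shape, with the same slope as before the grip, so it isn't tilted. Placing.

send_rows --increments "-0.02 0.04 0.8 0 15; -0.02 0.04 1.3 0 15; -0.02 0.04 1.55 0 15; -0.02 0.04 1.63 0 15; -0.02 0.04 1.63 0 15; -0.02 0.04 1.63 0 15; -0.02 0.04 1.63 0 45; -0.02 0.04 1.63 0 45; -0.02 0.04 1.63 0 45; -0.02 0.04 1.63 0 45; -0.02 0.04 1 0 45; -0.02 0.04 -0.5 0 45; -0.02 0.04 -2 0 45; -0.02 0.04 -3 0 45; -0.02 0.04 -3 0 45; -0.02 0.04 -3 0 45"

```text
t: 34.1
eef_pos: [636.4, -43.2, 157.9]
eef_rot: [0.0, 0.747, 0.665, 0.0]
force: [0.4, -0.3, -1.1]
gripper_width: 0.528
```

```bash
python3 -c "
from h import *
P=cloud(grab('wrist'));top(P,635,-42,20,60,25); top(P,635,-42,33,60,25)
go((450,150,250))"
```

```text
obj 951 z98 34.6 zmed 30.2 [638.  -42.2] [27.2 24. ] 79.4
obj 157 z98 35.1 zmed 33.8 [645.4 -43.9] [25.3  8. ] 87.5
t 34.15 eef [636.  -43.2 156.8] jaw -6.59 w 0.527 F [ 0.5  0.1 -0.7]
(450, 150, 250) [ 5.68 -6.9  -3.1 ] turn 0.0
```

send_rows --increments "0 0 -2 0 45; 0 0 -3.1 0 45; 5.7 -6.9 -4.5 0 60; 5.7 -6.9 -4.5 0 60; 5.7 -6.9 -4.5 0 60; 5.7 -6.9 -4.5 0 60; 5.7 -6.9 -4.5 0 60; 5.7 -6.9 -4.5 0 60; 12 -9 -4.5 0 60; 12 -9 -4.5 0 60; 12 -9 -4.5 0 60; 12 -9 -4.5 0 60; 12 -9 -4.5 0 60; 12 -9 -4.5 0 60"

```text
t: 35.55
eef_pos: [408.9, 346.1, 291.1]
eef_rot: [-0.0, 0.746, 0.666, -0.001]
force: [-0.0, -0.1, 0.6]
gripper_width: 0.706
```

```bash
python3 - <<'E'
from h import *
c=grab('top');s=grab('side')
o=np.zeros((600,800,3),np.uint8);o[:300]=cv2.resize(c['image'][140:275,90:450],(800,300)); o[300:,:480]=cv2.resize(s['image'][120:300,160:448],(480,300))
cv2.imwrite('pics/fin.png',o)
P=cloud(c); 
for n,a in dict(block=(613.5,87,40,60,45),sticks=(623.5,176.5,62,90,45),jar=(614,-227,68,90,50),cup=(625,-134,90,104,45),cube=(635.7,-42.5,28,60,25),tall=(431,179,85,110,50)).items(): print(n,end=' ');top(P,*a)
E
```

```text
block obj 177 z98 47.5 zmed 42.6 [613.   89.2] [51.  34.1] 87.7
sticks obj 114 z98 75.4 zmed 67.5 [623.3 178.2] [40.  40.3] 37.8
jar obj 485 z98 79.4 zmed 75.5 [ 612.5 -225.5] [61.7 59.4] 80.5
cup obj 194 z98 103.5 zmed 99.9 [ 623.6 -135.3] [62.7 64.4] 39.5
cube obj 65 z98 34.9 zmed 31.3 [639.4 -42.8] [23.3 21.6] 84.8
tall obj 648 z98 95.4 zmed 91.5 [430.9 179. ] [65.6 65.2] 19.6
```

View pics/fin.png

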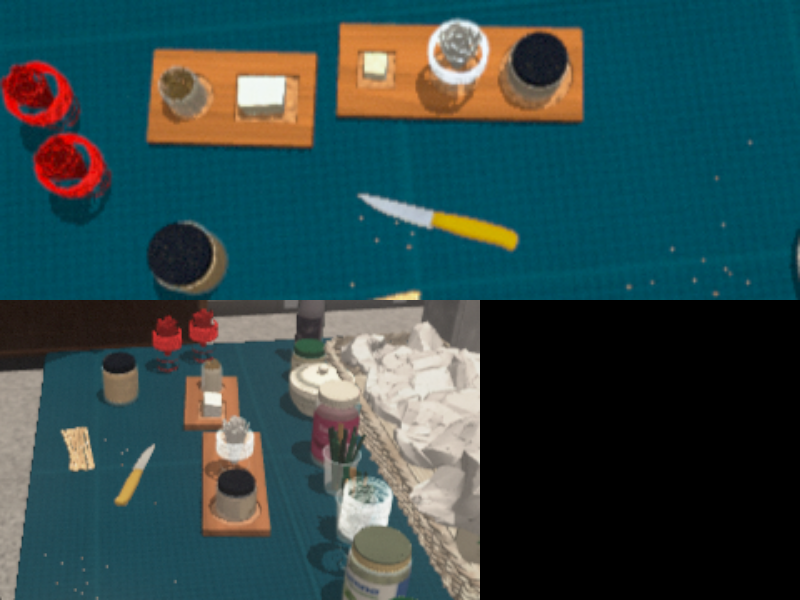

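All five things stand in their hollows: sticks jar (185,90), block (262,97), cube (375,65), cup (458,50) and jar (538,60). The tall jar at (185,255) hasn't moved, and the arm is clear.

```bash
python3 -c "
from h import *
print(bot.job_done(), bot.observe()['t'])"
```

```text
the job is handed in; nothing more can be done
the job is handed in; nothing more can be done
```

Both tasting kits are made up and the job is handed in, at about 36 s of the 128 s allowed. I placed the pieces in the order you gave: cheese block, sticks jar, lower black-lidded jar, spoon cup, cheese cube.

- **Seating:** in the wrist camera, the sticks jar, lower jar, cup and cube each stood about 10 mm higher than on the table, which is the hollow floor height. The block's top read 46–47 mm, as expected.
- **Position:** in the last top view, four of the pieces measured within about 2–3 mm of their hollow centres. The cube read about 4 mm off in x; only its sloped top was measured there, and the closer wrist reading put it about 2 mm off. Its top slopes by shape and matched before and after the grip, so I judged it not tilted.
- **Uprightness:** the jars and the cup stood upright in the pictures taken before, during and after the moves.
- **Left alone:** the tall jar measured in the same place as at the start. The red cups and the back items were not touched.
- **Forces:** each grip closing showed a brief push of about 7–10 N, well under the limits.
- **Disagreements and gaps:** the side camera placed some hollows 3–6 mm further along y than the top and wrist cameras, partly because its view was blocked. I went by the top and wrist cameras. The hand-in gave no verdict.

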